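# Put the food chopper back together

## Task

The washed food chopper on the sample bench is in pieces. Fit its blade on the spindle in the bowl, turned so that the flat in the hub's bore matches the flat on the spindle and it drops fully home, then put on the lid with its rim notch over the orange lug so that it sits flat on the bowl's rim. Let go of both, and leave the bottles, jar, can and spoon where they are.

Things in the scene. Friction and masses are not known exactly. Their poses are not given: they have to be found in the camera images.
- spindle_foot (a point): Foot of the chopper's upright steel spindle at the centre of the bowl's floor, 90 mm above the table. z up; x points to the spindle's flat and, further out, the bowl's handle and orange lug. Spindle 42 mm tall, D-shaped all along: 20 mm round, flat 5.5 mm from the axis; top 6 mm tapered to 60 %. The chopper (white base 172 mm across, clear bowl on it) is fixed, its place and yaw vary.
- bowl_rim (a point): Centre of the clear bowl's mouth, level with its rim, 160 mm above the table, 70 mm above spindle_foot; same axes. Bowl 140 mm across, wall 4 mm, 70 mm deep; a plug up to 128 mm across goes in. At +x, 71.5 to 79.5 mm from the centre, just outside the rim, an orange lug 10 mm wide rises 14 mm above the rim (top 5 mm tapered); the grey handle below it reaches 119 mm out.
- blade_hub (a point): Centre, half-way up, of the blade's blue round hub, 36 mm across, 62 mm tall; grip its upper half from any side. z up. A D bore runs right through: 23 mm round, flat 7 mm from the axis at +x, the side with the red stripe and red mark on top. Two steel wings along +x and -x reach 53 mm out, 6 to 17 mm above the hub's underside. Stands on the table on its hub; about 0.12 kg.
- blade_foot (a point): Centre of the underside of the blade's hub, 31 mm below blade_hub; same axes. Fully home it lies on spindle_foot with both x axes the same way (play about 1.5 mm and 10 degrees) and the hub's top is 8 mm below the rim. If the flats do not match, the hub stays on the spindle's tip, 42 mm too high.
- lid_knob (a point): Centre, half-way up, of the lid's black round knob, 34 mm across, 36 mm tall. z up; x points to the notch. Lid: white disc 160 mm across, 5 mm thick, with a notch in its rim at +x, 21 mm wide at the bottom (66 mm from the centre), 26 mm at the mouth, an orange line pointing to it; a plug ring 122 mm across hangs 10 mm below. Lies on its plug on the table; about 0.18 kg.
- lid_under (a point): Centre of the underside of the lid's disc (the face that rests on the bowl's rim), 23 mm below lid_knob and 10 mm above the plug's lower edge; same axes. Fully on, it lies on bowl_rim with both x axes the same way (about 4 degrees of play); else the disc rests tilted on the lug.
- blade: The blade; origin and axes as blade_foot.
- lid: The lid; origin at the centre of the plug's lower edge, axes as lid_under.
- soy_bottle: Bystander: dark sauce bottle with red label, 56 mm across, 155 mm tall, loose, standing upright; origin at the centre of its underside.
- vinegar_bottle: Bystander: amber bottle with cream label, 56 mm across, 150 mm tall, loose, standing upright; origin at the centre of its underside.
- chilli_jar: Bystander: red jar with cream label, 72 mm across, 100 mm tall, loose, standing upright; origin at the centre of its underside.
- paste_can: Bystander: red tin can, 74 mm across, 90 mm tall, loose, standing upright; origin at the centre of its underside.
- spoon: Bystander: steel spoon 160 mm long, loose, lying along its x axis.

How it is judged:
By the outcome, as a careful person would: the job done as asked, in the order asked, and still so for the second after the job is handed in, with the robot touching nothing.
It also fails if it takes over 70 s, if anything falls off the work surface, if the arm or the gripper's body presses on something with over 40 N, if the wrist force passes 120 N, or if a joint passes its speed limit or range.

## Robot

A 6-joint arm with a two-finger parallel gripper is mounted at the origin on the work surface. World frame = base frame: x ahead of the robot, y to its left, z up, the work surface at z = 0. Lengths are in m, angles in degrees, forces in N, time in s.
With the tool pointing down it reaches from about 0.3 to 1 m from the base axis. Payload 5.1 kg.
Tool frame: the origin (TCP) lies between the finger pads; the fingertips stand 17 mm ahead of it and the grasp point (between the pads) lies 2 mm behind it; z points along the fingers, y is the line along which they close (so a half turn about z gives the same grasp; the last joint's range is limited). The gripper opens to 95 mm and grips with 3 to 60 N. Pads are 20 mm wide; open, the fingers measure 119 mm over their backs; the gripper's body (75 mm by 180 mm) begins 59 mm behind the grasp point.
Start: joints at [-72.456, 7.093, 94.555, -0, 78.352, -4.733], TCP at [0.246, -0.601, 0.232] pointing down, gripper open.
Joint ranges: [-149.61, 149.61], [-58.7, 133.49], [1.44, 155.28], [-77.14, 257.14], [18.33, 153.61], [-166.67, 166.67]. Speed limits (degrees/s): [147.25, 147.25, 180, 180, 180, 180].

## Interface

Orientations are given as a 3x3 rotation matrix whose columns are the frame's x, y, z axes.
In Python, from station import robot gives the robot as it stands.
- The arm moves only by the tool move_arm, never from a script. Its argument "commands" is a list that holds one entry, the list of rows, each a list of 7 numbers: the shift along the tool's x, y, z in cm, then the turn, a rotation vector about the tool's x, y, z in rad, then the gripper's target within -1 to 1 (fully open at 1, half-way at 0, shut at -1). A call has 1 to 5 rows; each row shifts and turns the commanded pose from where the row before left it, along the tool's axes as they then stand; what a row does not reach is not made up. A row lasts 1/10 s, in which the tool goes at most 50 mm and 8.59 degrees, less where a joint would pass 70% of its speed; a pose out of reach is approached as far as the arm can. A call is refused whole if a number of a shift passes 5 or a number of a turn 0.15, either way. A call with a gripper value outside its range is refused whole. The fingers move at their own pace and stop on an object; the grip force is fixed at half the most. Time passes only in rows, so rows that do not move let the fingers close. It gives the time, the measured TCP pose, the force, the opening and the grip force at its end, in the units of the state.
- robot.sense(): the state, without advancing time (a new reading comes with each control period).
- robot.camera(name): name is "scene" or "top" or "wrist"; returns the picture (400x640x3 uint8, blue, green, red); there is no depth.
- robot.camera_model(name): a dict with "intrinsics" (3x3 intrinsics, pixels), "position" and "orientation" of the camera in the world; the wrist camera has in their place "mount" (4x4, takes a point from camera to tool coordinates, whose origin is the TCP and whose axes are the flange's). Camera axes: x right, y up, looking along -z (the intrinsics and any distortion apply to the point x, -y, -z); pixel columns grow to the right and rows downward; lengths in m; the calibration is good to about 2 mm. A picture is of the moment at which its call begins: read the wrist's pose just before it. camera_model takes no time and is no camera call.
- robot.close_job(): hands the job in; it is judged then, once.
The state is a dict: "time_s": time; "joint_positions": joint angles; "dq": joint speeds; "joint_torque": joint torques, N m; "tcp_pos": TCP position; "ee_rot": TCP orientation; "wrist_force": force on the tool from outside, world axes, zero at the start; "torque": the same for the moment, N m; "opening": finger opening in m; "gripper_force": force on a finger pad.
Only numpy, scipy, OpenCV 4.12 (cv2) and the standard library are available. Lean on these libraries where they do the work, as an engineer would, in place of code of your own. Each camera call takes 0.05 s, during which the arm holds its last target. There are 200 camera calls.

## Working session

There is one attempt and no reset: what is moved stays moved. The work goes in short steps, Python scripts to look and compute and a tool call to move; the robot and the scene stay as the last step left them, time stands still between calls to the robot, and variables do not carry over. Pictures are saved under pics/ and viewed, at most 10 in all, crops included, and the job is handed in when it is done.

Besides the shell and the picture viewer there is one more tool, called as name(argument=value, ...), one argument or row to a line, values as JSON. move_arm: Moves the arm, as the interface text tells. Its arguments: {"type":"object","properties":{"commands":{"type":"array","items":{"type":"array","items":{"type":"array","items":{"type":"number"}}}}},"required":["commands"]}

```bash
mkdir -p pics; ls; cat > h.py <<'E'
import numpy as np,cv2
from station import robot
def snap(n,f):
    s=robot.sense(); im=robot.camera(n); cv2.imwrite('pics/'+f,im); np.save('pics/'+f+'.npy',np.r_[np.ravel(s['tcp_pos']),np.ravel(s['ee_rot'])]); return im
def cam(n,f=None):
    m=robot.camera_model(n); K=np.array(m['intrinsics'])
    if n=='wrist':
        a=np.load('pics/'+f+'.npy'); T=np.eye(4);T[:3,:3]=a[3:].reshape(3,3);T[:3,3]=a[:3]
        T=T@np.array(m['mount']); return K,T[:3,:3],T[:3,3],m
    return K,np.array(m['orientation']),np.array(m['position']),m
def pt(n,uv,z,f=None):
    K,R,p,m=cam(n,f); d=np.linalg.solve(K,[uv[0],uv[1],1]); d=R@(d*[1,-1,-1]); return p+d*(z-p[2])/d[2]
def px(n,X,f=None):
    K,R,p,m=cam(n,f); c=R.T@(np.array(X)-p); q=K@(c*[1,-1,-1]); return q[:2]/q[2]
E
python3 - <<'E'
from h import *
snap('top','top1.png');snap('scene','scene1.png')
for n in('top','scene','wrist'): print(n,robot.camera_model(n))
print(robot.sense())
E
```

```text
pics
top {'intrinsics': array([[481.21225003,   0.        , 320.2353529 ],
       [  0.        , 481.21225003, 196.57628872],
       [  0.        ,   0.        ,   1.        ]]), 'position': array([0.36265499, 0.05934189, 1.61023531]), 'orientation': array([[ 2.56985404e-02,  9.88818231e-01, -1.46894832e-01],
       [-9.99665333e-01,  2.58556783e-02, -8.39878806e-04],
       [ 2.96757805e-03,  1.46867255e-01,  9.89151759e-01]])}
scene {'intrinsics': array([[429.29112147,   0.        , 315.80248494],
       [  0.        , 429.29112147, 200.11669898],
       [  0.        ,   0.        ,   1.        ]]), 'position': array([ 1.1915871 , -0.46006208,  0.98144553]), 'orientation': array([[ 0.68049511, -0.53442692,  0.50131255],
       [ 0.73268246,  0.50573323, -0.45542324],
       [-0.01013997,  0.67721619,  0.73571422]])}
wrist {'intrinsics': array([[333.60516074,   0.        , 322.65316195],
       [  0.        , 333.60516074, 196.69571598],
       [  0.        ,   0.        ,   1.        ]]), 'mount': array([[-1.00351656e-03,  9.57074982e-01,  2.89838700e-01,
         8.14978779e-02],

[... 369 characters left out ...]
      7.83522533e+01, -4.73446823e+00]), 'dq': array([ 0.10263553, -0.03254367, -0.06025879, -0.01858793,  0.04266081,
        0.0109613 ]), 'joint_torque': array([ 1.28006436e-04, -4.18880332e+01, -3.61096573e+01,  7.77937984e-02,
        4.61652142e-02, -6.23592382e-05]), 'tcp_pos': array([ 0.24620615, -0.60097853,  0.2305281 ]), 'ee_rot': array([[ 9.25356976e-01,  3.79096510e-01, -5.50849257e-04],
       [ 3.79096875e-01, -9.25355285e-01,  1.77653375e-03],
       [ 1.63746474e-04, -1.85275313e-03, -9.99998270e-01]]), 'wrist_force': array([-0.54139731,  0.06220781, -0.46911867]), 'torque': array([-0.04805816,  0.00981184,  0.00571309]), 'gripper_force': 0.0, 'opening': 0.09518060039869655}
```

View pics/top1.png

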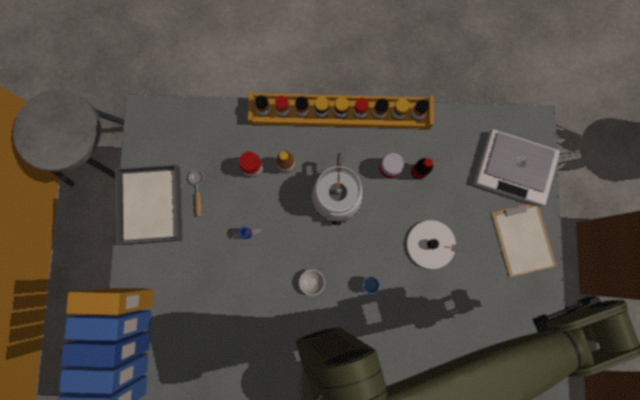

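View pics/scene1.png

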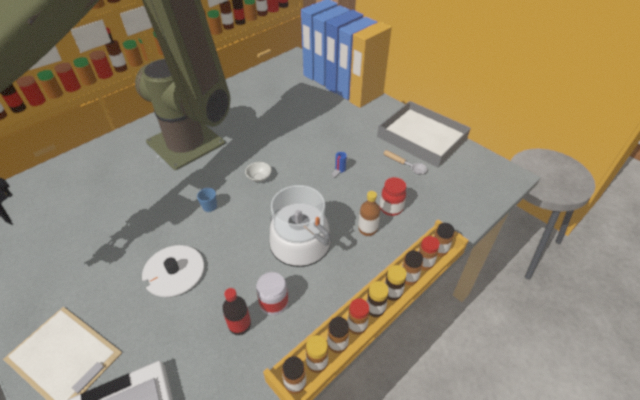

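The top view shows the chopper at (337,193) with its handle toward (339,160), the blade's blue hub at (245,232), and the lid at (432,245) with its notch near (453,247). The bottles, jar and can stand at about (250,162), (286,160), (392,165) and (423,168). The scene view agrees with this.

```bash
python3 - <<'E'
from h import *
im=cv2.imread('pics/top1.png')
c=[im[y-50:y+50,x-50:x+50] for x,y in((337,193),(245,232),(432,245))]
c=[cv2.resize(k,(266,266),interpolation=cv2.INTER_CUBIC) for k in c]
cv2.imwrite('pics/crop1.png',np.clip(np.hstack(c)*1.3,0,255).astype('uint8'))
print(pt('top',(245,232),.062),pt('top',(432,245),.05),pt('top',(337,193),.16),pt('top',(339,160),.14))
E
```

```text
[0.47111925 0.29957137 0.062     ] [ 0.4456403  -0.30448123  0.05      ] [0.59038543 0.00973424 0.16      ] [0.69801997 0.00495062 0.14      ]
```

View pics/crop1.png

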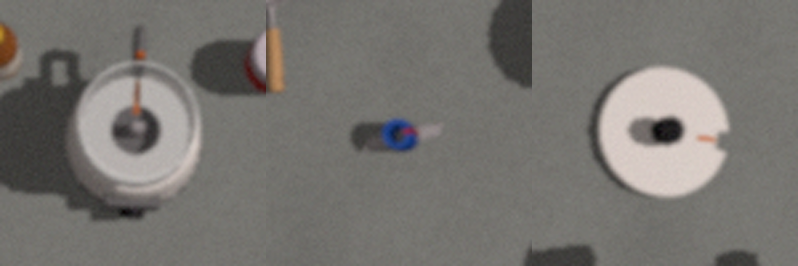

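move_arm(
  commands=[
    [[3.7, -2.5, -0.3, 0, 0, 0, 1], [3.7, -2.5, -0.3, 0, 0, 0, 1], [3.7, -2.5, -0.3, 0, 0, 0, 1], [3.7, -2.5, -0.3, 0, 0, 0, 1], [3.7, -2.5, -0.3, 0, 0, 0, 1]],
  ],
)

```text
time_s: 0.6
tcp_pos: [0.3707, -0.4139, 0.2462]
ee_rot: [[0.926, 0.379, -0.0], [0.379, -0.926, 0.001], [-0.0, -0.001, -1.0]]
wrist_force: [1.4, -0.1, 0.7]
opening: 0.0951
gripper_force: 0.0
```

move_arm(
  commands=[
    [[3.7, -2.5, -0.3, 0, 0, 0, 1], [3.7, -2.5, -0.3, 0, 0, 0, 1], [3.7, -2.5, -0.3, 0, 0, 0, 1], [0, 0, 0, 0, 0, 0, 1], [0, 0, 0, 0, 0, 0, 1]],
  ],
)

```text
time_s: 1.1
tcp_pos: [0.4447, -0.3035, 0.2553]
ee_rot: [[0.925, 0.381, -0.001], [0.381, -0.925, -0.0], [-0.001, -0.0, -1.0]]
wrist_force: [0.6, -0.6, -0.7]
opening: 0.095
gripper_force: 0.0
```

```bash
python3 - <<'E'
from h import *
snap('wrist','w_lid.png')
s=robot.sense();print(s['tcp_pos'],s['dq'].max(),s['time_s'])
E
```

```text
[ 0.44416038 -0.30428051  0.25520562] 0.30048024112442057 1.15
```

move_arm(
  commands=[
    [[3.15, -2.95, -0.6, 0, 0, 0, 1], [3.15, -2.95, -0.6, 0, 0, 0, 1], [3.15, -2.95, -0.6, 0, 0, 0, 1], [3.15, -2.95, -0.6, 0, 0, 0, 1], [3.15, -2.95, -0.6, 0, 0, 0, 1]],
  ],
)

```text
time_s: 1.65
tcp_pos: [0.5343, -0.1083, 0.2855]
ee_rot: [[0.927, 0.376, -0.0], [0.376, -0.927, -0.0], [-0.001, 0.0, -1.0]]
wrist_force: [1.0, -1.1, -0.3]
opening: 0.0952
gripper_force: 0.0
```

move_arm(
  commands=[
    [[3.15, -2.95, -0.6, 0, 0, 0, 1], [3.15, -2.95, -0.6, 0, 0, 0, 1], [3.15, -2.95, -0.6, 0, 0, 0, 1], [0, 0, 0, 0, 0, 0, 1], [0, 0, 0, 0, 0, 0, 1]],
  ],
)

```text
time_s: 2.15
tcp_pos: [0.5883, 0.0087, 0.3031]
ee_rot: [[0.926, 0.379, -0.001], [0.379, -0.926, -0.001], [-0.001, 0.0, -1.0]]
wrist_force: [-0.7, 0.3, 0.6]
opening: 0.0949
gripper_force: 0.0
```

```bash
python3 - <<'E'
from h import *
snap('wrist','w_ch.png')
s=robot.sense();print(s['tcp_pos'],s['ee_rot'],s['time_s'])
a=cv2.imread('pics/w_lid.png');b=cv2.imread('pics/w_ch.png')
cv2.imwrite('pics/two.png',np.vstack([a[50:350],b[50:350]]))
E
```

```text
[0.58797172 0.00812287 0.30293165] [[ 9.25955006e-01  3.77631380e-01 -1.36652528e-03]
 [ 3.77630909e-01 -9.25956014e-01 -5.97576415e-04]
 [-1.49100591e-03  3.72866910e-05 -9.99998888e-01]] 2.2
```

View pics/two.png

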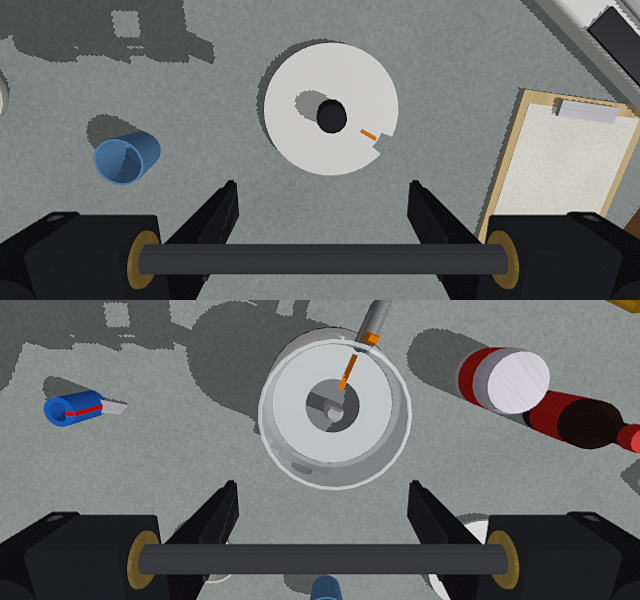

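Upper half (lid view): the lid is at (331,109 in the crop) with its notch at (384,142). Lower half (chopper view): the rim spans columns 259–411 and crop rows 340–490, the lug is at (372,339) and the spindle at about (335,412). The blade is at the left, at (75,408).

```bash
cat > m.py <<'E'
from h import *
from scipy.optimize import least_squares
def circ(f,bb,r,z,x0):
    t=np.linspace(0,2*np.pi,180)
    def e(c):
        q=np.array([px('wrist',[c[0]+r*np.cos(a),c[1]+r*np.sin(a),z],f) for a in t])
        return np.r_[q.min(0),q.max(0)]-bb
    s=least_squares(e,x0); return s.x,s.fun
def orange(f,box):
    im=cv2.imread('pics/'+f); x0,y0,x1,y1=box
    h=cv2.cvtColor(im[y0:y1,x0:x1],cv2.COLOR_BGR2HSV)
    v,u=np.nonzero(cv2.inRange(h,(8,150,100),(22,255,255)))
    return np.c_[u+x0,v+y0]
ang=lambda d:np.degrees(np.arctan2(d[1],d[0]))
E
python3 - <<'E'
from m import *
# chopper
c,r=circ('w_ch.png',np.array([259,89,411,240]),.07,.16,[.59,.01]);print('rim',c,r)
o=orange('w_ch.png',(362,78,382,100));u=o.mean(0);l=pt('wrist',u,.170,'w_ch.png');print('lug',u,l,np.hypot(*(l[:2]-c)),ang(l[:2]-c))
o=orange('w_ch.png',(335,100,361,145));
for z in(.09,.1):
  P=np.array([pt('wrist',q,z,'w_ch.png')[:2] for q in o]); d=np.linalg.svd(P-P.mean(0))[2][0];print('line',z,P.mean(0),np.linalg.norm(P-c,axis=1).min(),np.linalg.norm(P-c,axis=1).max(),ang(P.mean(0)-c),ang(d))
# lid
im=cv2.imread('pics/w_lid.png');m=(im.min(2)>165).astype('uint8')
n,L,st,ce=cv2.connectedComponentsWithStats(m);k=L[170,370]
print(st[k]);b=st[k];bb=np.array([b[0],b[1],b[0]+b[2],b[1]+b[3]])
c,r=circ('w_lid.png',bb,.08,.015,[.445,-.3]);print('lid',c,r)
o=orange('w_lid.png',(350,165,385,200));P=np.array([pt('wrist',q,.015,'w_lid.png')[:2] for q in o]);d=np.linalg.svd(P-P.mean(0))[2][0]
print('lid line',P.mean(0)-c,ang(P.mean(0)-c),ang(d))
print('blade',pt('wrist',(62,160),.062,'w_ch.png'))
s=robot.sense();print(s['time_s'])
E
```

```text
rim [0.60819425 0.00535313] [-1.67893795 -0.57896177  1.67517527  1.02491395]
lug [370.08333333  88.46153846] [0.68319154 0.00626616 0.17      ] 0.07500285265237049 0.6974885750484769
line 0.09 [0.64771296 0.00534433] 0.02049455545422412 0.059300524601399666 -0.012767126407753262 178.62705367026535
line 0.1 [0.64815246 0.00629325] 0.02147509427903628 0.059194913190997206 1.3477719665423697 178.62705367026535
[  264    93   134   132 12159]Traceback (most recent call last):
  File "<stdin>", line 12, in <module>
  File "m.py", line 8, in circ
    s=least_squares(e,x0); return s.x,s.fun
    return func(*args, **kwargs)
    vector_fun = VectorFunction(
        fun_wrapped,
    ...<6 lines>...
        workers=workers
    )
    self.J, dct = approx_derivative(
                  ~~~~~~~~~~~~~~~~~^
        self.fun_wrapped, self.x, f0=self.f, **finite_diff_options
        ^^^^^^^^^^^^^^^^^^^^^^^^^^^^^^^^^^^^^^^^^^^^^^^^^^^^^^^^^^
    )
    ^
    J, _nfev = _dense_difference(fun_wrapped, x0, f0, h,
               ~~~~~~~~~~~~~~~~~^^^^^^^^^^^^^^^^^^^^^^^^
                             use_one_
[... 267 characters left out ...]
 **self.kwargs))
                      ~~~~~~~~^^^^^^^^^^^^^^^^^^^^^^^^^^^^^^
    return np.atleast_1d(self.fun(x))
                         ~~~~~~~~^^^
    return self.f(x, *self.args, **self.kwargs)
           ~~~~~~^^^^^^^^^^^^^^^^^^^^^^^^^^^^^^
  File "m.py", line 6, in e
    q=np.array([px('wrist',[c[0]+r*np.cos(a),c[1]+r*np.sin(a),z],f) for a in t])
                ~~^^^^^^^^^^^^^^^^^^^^^^^^^^^^^^^^^^^^^^^^^^^^^^^^^
  File "h.py", line 14, in px
    K,R,p,m=cam(n,f); c=R.T@(np.array(X)-p); q=K@(c*[1,-1,-1]); return q[:2]/q[2]
            ~~~^^^^^
  File "h.py", line 6, in cam
    m=robot.camera_model(n); K=np.array(m['intrinsics'])
ValueError: time passes only in moves, steps and waits
```

```bash
sed -i 's/^def cam(/import functools\ncmod=functools.lru_cache(robot.camera_model)\ndef cam(/; s/m=robot.camera_model(n)/m=cmod(n)/' h.py
python3 - <<'E'
from m import *
c,r=circ('w_lid.png',np.array([264,93,398,225]),.08,.015,[.445,-.3]);print('lid',c,r)
o=orange('w_lid.png',(350,165,385,200));P=np.array([pt('wrist',q,.015,'w_lid.png')[:2] for q in o]);d=np.linalg.svd(P-P.mean(0))[2][0]
print('lid line',P.mean(0)-c,ang(P.mean(0)-c),ang(d))
print('blade',pt('wrist',(62,160),.062,'w_ch.png'))
# topcam check
print(pt('top',(340,164),.17))
s=robot.sense();print(s['time_s'])
E
```

```text
lid [ 0.4524125  -0.31045463] [-0.15491257 -0.29687206  0.15489654  0.39569806]
lid line [-0.00732632 -0.05214661] -97.99740115712252 -99.27808230244129
blade [0.47787247 0.29987668 0.062     ]
[0.67875717 0.00275459 0.17      ]
2.2
```

move_arm(
  commands=[
    [[0.1, -4.5, 0.8, 0, 0, 0, 1], [0.1, -4.5, 0.8, 0, 0, 0, 1], [0.1, -4.5, 0.8, 0, 0, 0, 1], [0.1, -4.5, 0.8, 0, 0, 0, 1], [0.1, -4.5, 0.8, 0, 0, 0, 1]],
  ],
)

```text
time_s: 2.7
tcp_pos: [0.507, 0.2189, 0.263]
ee_rot: [[0.927, 0.376, -0.0], [0.376, -0.927, -0.0], [-0.0, 0.0, -1.0]]
wrist_force: [0.3, 0.5, 0.5]
opening: 0.095
gripper_force: 0.0
```

move_arm(
  commands=[
    [[0.1, -4.5, 0.8, 0, 0, 0, 1], [0.1, -4.5, 0.8, 0, 0, 0, 1], [0, 0, 0, 0, 0, 0, 1], [0, 0, 0, 0, 0, 0, 1], [0, 0, 0, 0, 0, 0, 1]],
  ],
)

```text
time_s: 3.2
tcp_pos: [0.4762, 0.302, 0.2478]
ee_rot: [[0.926, 0.377, 0.0], [0.377, -0.926, -0.0], [0.0, 0.001, -1.0]]
wrist_force: [-0.4, 0.2, 0.4]
opening: 0.0949
gripper_force: 0.0
```

```bash
python3 - <<'E'
from h import *
snap('wrist','w_bl.png')
s=robot.sense();print(s['tcp_pos'],s['time_s'])
a=cv2.imread('pics/w_bl.png');cv2.imwrite('pics/w_blc.png',cv2.resize(a[80:240,220:440],None,fx=3.5,fy=3.5,interpolation=cv2.INTER_CUBIC))
E
```

```text
[0.47629818 0.30198382 0.2479766 ] 3.25
```

View pics/w_blc.png

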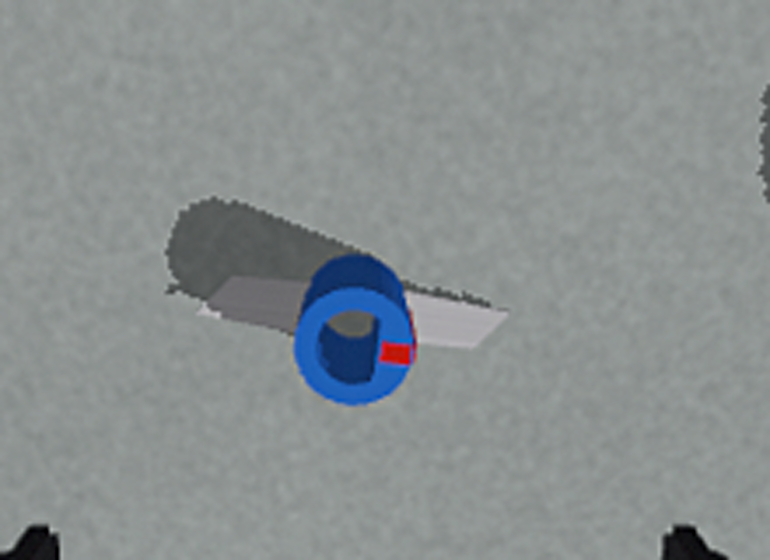

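The crop shows the hub's top ring centred at (355,345), the red mark at (397,353), and the wing tips at (490,330) and (213,294).

```bash
python3 - <<'E'
from m import *
g=lambda u,v,z:pt('wrist',(u/3.5+220,v/3.5+80),z,'w_bl.png')[:2]
c=g(355,345.5,.062);m=g(397,353,.062);a=g(490,330,.014);b=g(213,294,.014)
print(c,np.hypot(*(m-c)),ang(m-c),ang(a-b),np.hypot(*(a-b)),(a+b)/2)
e=circ('w_bl.png',np.array([294/3.5+220,286/3.5+80,416/3.5+220,405/3.5+80]),.018,.062,c);print(e)
E
```

```text
[0.47433686 0.30301587] 0.012736138448401317 -78.3404939624905 -75.48379944406227 0.09417565801811069 [0.47376359 0.30398602]
(array([0.47409435, 0.30291672]), array([ 0.15816152,  0.19371083, -0.15817874, -0.21071259]))
```

move_arm(
  commands=[
    [[-0.04, -0.04, 4, 0, 0, 0, 1], [-0.04, -0.04, 4, 0, 0, 0, 1], [-0.04, -0.04, 4, 0, 0, 0, 1], [-0.04, -0.04, 4, 0, 0, 0, 1], [0, 0, 3, 0, 0, 0, 1]],
  ],
)

```text
time_s: 3.75
tcp_pos: [0.4731, 0.3025, 0.0554]
ee_rot: [[0.926, 0.376, -0.002], [0.376, -0.926, -0.001], [-0.002, 0.0, -1.0]]
wrist_force: [0.8, 0.2, -1.1]
opening: 0.095
gripper_force: 0.0
```

move_arm(
  commands=[
    [[0, 0, 1.2, 0, 0, 0, 1], [0, 0, 0, 0, 0, 0, 1], [0, 0, 0, 0, 0, 0, -1], [0, 0, 0, 0, 0, 0, -1], [0, 0, 0, 0, 0, 0, -1]],
  ],
)

```text
time_s: 4.25
tcp_pos: [0.4746, 0.3054, 0.0478]
ee_rot: [[0.925, 0.379, 0.003], [0.379, -0.925, 0.002], [0.004, -0.0, -1.0]]
wrist_force: [1.2, -0.3, 0.3]
opening: 0.0763
gripper_force: 0.0
```

move_arm(
  commands=[
    [[0, 0, 0, 0, 0, 0, -1], [0, 0, 0, 0, 0, 0, -1], [0, 0, 0, 0, 0, 0, -1], [0, 0, 0, 0, 0, 0, -1], [0, 0, 0, 0, 0, 0, -1]],
  ],
)

```text
time_s: 4.75
tcp_pos: [0.4732, 0.3046, 0.0456]
ee_rot: [[0.925, 0.379, 0.0], [0.379, -0.925, -0.0], [-0.0, 0.0, -1.0]]
wrist_force: [1.6, -1.5, 0.3]
opening: 0.0368
gripper_force: 0.5
```

move_arm(
  commands=[
    [[0, 0, 0, 0, 0, 0, -1], [0, 0, 0, 0, 0, 0, -1], [0, 0, 0, 0, 0, 0, -1], [0, 0, -1, 0, 0, 0, -1], [0, 0, -3, 0, 0, 0, -1]],
  ],
)

```text
time_s: 5.25
tcp_pos: [0.4705, 0.3034, 0.0828]
ee_rot: [[0.925, 0.379, -0.007], [0.379, -0.925, -0.003], [-0.008, 0.0, -1.0]]
wrist_force: [0.8, 0.6, -1.4]
opening: 0.0352
gripper_force: 30.0
```

move_arm(
  commands=[
    [[0, 0, -4, 0, 0, 0, -1], [0, 0, -4, 0, 0, 0, -1], [0, 0, -4, 0, 0, 0, -1], [0, 0, -4, 0, 0, 0, -1], [0, 0, -1, 0, 0, 0, -1]],
  ],
)

```text
time_s: 5.75
tcp_pos: [0.4751, 0.3059, 0.2625]
ee_rot: [[0.925, 0.379, 0.009], [0.379, -0.925, 0.005], [0.01, -0.001, -1.0]]
wrist_force: [0.4, 0.5, -0.2]
opening: 0.0352
gripper_force: 30.0
```

move_arm(
  commands=[
    [[0.1, 3, 0, 0, 0, 0, -1], [0.1, 4, 0, 0, 0, 0, -1], [0.1, 4, 0, 0, 0, 0, -1], [0.2, 4, 0, 0, 0, 0, -1], [0.1, 4, 0, 0, 0, 0, -1]],
  ],
)

```text
time_s: 6.25
tcp_pos: [0.5505, 0.1298, 0.2544]
ee_rot: [[0.925, 0.379, -0.002], [0.379, -0.925, 0.0], [-0.002, -0.001, -1.0]]
wrist_force: [0.3, 0.4, -0.1]
opening: 0.0355
gripper_force: 30.0
```

move_arm(
  commands=[
    [[0.1, 4, 0, 0, 0, 0, -1], [0.2, 4, 0, 0, 0, 0, -1], [0.1, 4, 0, 0, 0, 0, -1], [0.1, 1.8, 0, 0, 0, 0, -1], [0, 0, 0, 0, 0, -0.1, -1]],
  ],
)

```text
time_s: 6.75
tcp_pos: [0.6078, 0.0033, 0.2543]
ee_rot: [[0.883, 0.469, -0.002], [0.469, -0.883, 0.0], [-0.002, -0.001, -1.0]]
wrist_force: [-0.1, 0.6, -0.6]
opening: 0.0355
gripper_force: 30.0
```

move_arm(
  commands=[
    [[0, 0, 0, 0, 0, -0.14, -1], [0, 0, 0, 0, 0, -0.14, -1], [0, 0, 0, 0, 0, -0.14, -1], [0, 0, 0, 0, 0, -0.14, -1], [0, 0, 0, 0, 0, -0.14, -1]],
  ],
)

```text
time_s: 7.25
tcp_pos: [0.607, 0.0061, 0.2546]
ee_rot: [[0.367, 0.93, -0.002], [0.93, -0.367, 0.001], [-0.0, -0.002, -1.0]]
wrist_force: [0.6, -0.1, -0.8]
opening: 0.0354
gripper_force: 30.0
```

move_arm(
  commands=[
    [[0, 0, 0, 0, 0, -0.14, -1], [0, 0, 0, 0, 0, -0.14, -1], [0, 0, 0, 0, 0, -0.14, -1], [0, 0, 0, 0, 0, -0.13, -1], [0, 0, 0, 0, 0, 0, -1]],
  ],
)

```text
time_s: 7.75
tcp_pos: [0.6071, 0.0061, 0.2547]
ee_rot: [[-0.168, 0.986, -0.002], [0.986, 0.168, 0.001], [0.001, -0.002, -1.0]]
wrist_force: [0.1, 1.4, -0.6]
opening: 0.0352
gripper_force: 30.0
```

```bash
python3 - <<'E'
from h import *
snap('wrist','w_h.png')
s=robot.sense();print(s['tcp_pos'],s['ee_rot'][:,0],s['time_s'],s['opening'],s['gripper_force'])
a=cv2.imread('pics/w_h.png');cv2.imwrite('pics/w_hb.png',cv2.resize(a[60:400,140:500],None,fx=1.75,fy=1.75,interpolation=cv2.INTER_CUBIC))
E
```

```text
[0.60720268 0.00594001 0.25484322] [-1.65130985e-01  9.86271388e-01  7.12075687e-04] 7.8 0.03530061077352155 29.99238439835608
```

View pics/w_hb.png

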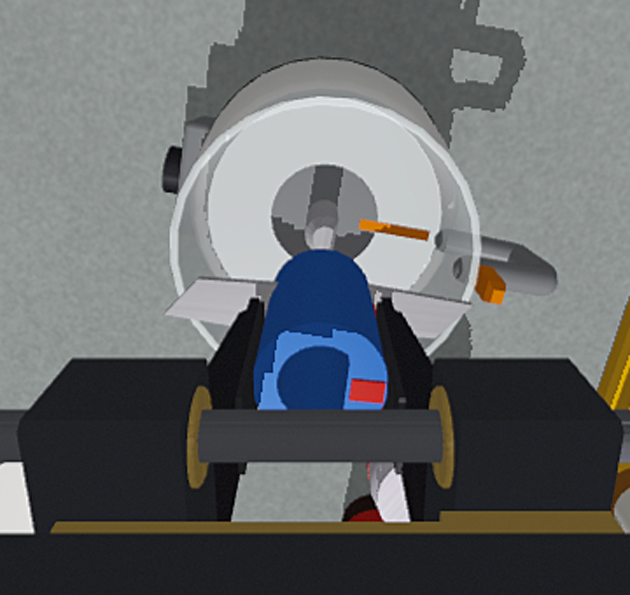

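The held blade spans the hub from (255) to (388), with its red mark at (367,390) and wing tips at about (183,297) and (466,310). The bowl rim spans columns 170–480 with its top at row 97, the lug is at (490,285), and the spindle tip is at about (320,238).

```bash
python3 - <<'E'
from m import *
f='w_h.png'
P=lambda X:np.round((px('wrist',X,f)-[140,60])*1.75,0)
for c in((.608,.005),):
  t=np.linspace(0,6.28,200);q=np.array([P([c[0]+.07*np.cos(a),c[1]+.07*np.sin(a),.16]) for a in t]);print('rim L,top,R',q.min(0),q.max(0))
  print('spin tip',P([*c,.132]),'lug top',P([c[0]+.0755,c[1],.174]),'line',P([c[0]+.02,c[1],.09]),P([c[0]+.059,c[1],.09]))
z0=.2548-.0456
for y in(-4,0,4):
  a=np.radians(y);R=np.array([[np.cos(a),-np.sin(a)],[np.sin(a),np.cos(a)]]);T=np.array([.6072,.0059])
  print(y,[P([*(T+R@[x,0]),z0+z]) for x,z in((.053,.017),(-.053,.017),(.0125,.062),(0,.062),(0,0))])
E
```

```text
rim L,top,R [166.  97.] [481. 396.]
spin tip [323. 240.] lug top [497. 297.] line [358. 224.] [426. 235.]
-4 [array([472., 352.]), array([167., 283.]), array([368., 399.]), array([322., 389.]), array([322., 299.])]
0 [array([475., 342.]), array([165., 294.]), array([369., 396.]), array([322., 389.]), array([322., 299.])]
4 [array([477., 332.]), array([165., 304.]), array([369., 393.]), array([322., 389.]), array([322., 299.])]
```

```bash
python3 - <<'E'
from m import *
def mark(f,box,z,hub):
    im=cv2.imread('pics/'+f);x0,y0,x1,y1=box;b,g,r=[im[y0:y1,x0:x1,i].astype(int) for i in range(3)]
    m=((r>150)&(g<70)&(b<70)).astype('uint8');v,u=np.nonzero(m)
    P=np.array([pt('wrist',(a+x0,c+y0),z,f)[:2] for a,c in zip(u,v)])
    (cx,cy),(w,h),a=cv2.minAreaRect((P*1000).astype('float32'))
    print(f,len(P),[cx,cy],[w,h],a,'mean',P.mean(0),ang(P.mean(0)-hub)); return P
mark('w_bl.png',(320,170,345,190),.062,np.array([.4742,.303]))
mark('w_h.png',(335,270,365,296),.2712,np.array([.6072,.0059]))
E
```

```text
w_bl.png 39 [477.6524963378906, 291.49908447265625] [5.057129383087158, 9.444741249084473] 14.761210441589355 mean [0.47759941 0.29194064] -72.91369507624051
w_h.png 209 [618.7352905273438, 7.494342803955078] [8.552824020385742, 5.803290367126465] 3.2565035820007324 mean [0.61871852 0.00751101] 7.961864579300198
```

```bash
python3 - <<'E'
import cv2
a=cv2.imread('pics/w_h.png');b=cv2.imread('pics/w_bl.png')
import numpy as np
f=lambda k:cv2.resize(k,(390,390),interpolation=cv2.INTER_NEAREST)
cv2.imwrite('pics/hz.png',np.hstack([f(a[215:305,280:370]),f(b[140:200,290:350])]))
E
```

```text
(no output)
```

View pics/hz.png

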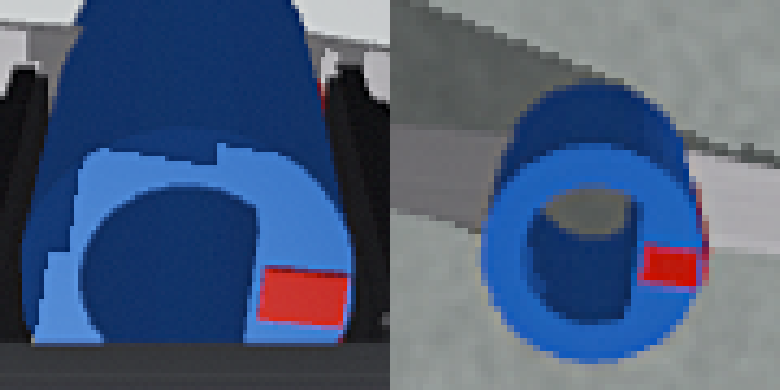

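The hub's flat and red mark read about +2.5° in yaw. The chopper reads about 0°, so I correct by that much and lower the blade.

move_arm(
  commands=[
    [[-0.13, 0.08, 0, 0, 0, 0.045, -1], [0, 0, 3, 0, 0, 0, -1], [0, 0, 3, 0, 0, 0, -1], [0, 0, 1, 0, 0, 0, -1], [0, 0, 0, 0, 0, 0, -1]],
  ],
)

```text
time_s: 8.3
tcp_pos: [0.6072, 0.0046, 0.1832]
ee_rot: [[-0.121, 0.993, -0.005], [0.993, 0.121, 0.001], [0.001, -0.005, -1.0]]
wrist_force: [-0.4, -0.4, -0.4]
opening: 0.0349
gripper_force: 30.0
```

move_arm(
  commands=[
    [[0, 0, 0.4, 0, 0, 0, -1], [0, 0, 0.4, 0, 0, 0, -1], [0, 0, 0.4, 0, 0, 0, -1], [0, 0, 0.4, 0, 0, 0, -1], [0, 0, 0, 0, 0, 0, -1]],
  ],
)

```text
time_s: 8.8
tcp_pos: [0.6084, 0.0042, 0.1691]
ee_rot: [[-0.123, 0.992, -0.001], [0.992, 0.123, 0.0], [0.0, -0.001, -1.0]]
wrist_force: [0.2, 0.3, -1.6]
opening: 0.0355
gripper_force: 30.0
```

move_arm(
  commands=[
    [[0, 0, 0.6, 0, 0, 0, -1], [0, 0, 0.6, 0, 0, 0, -1], [0, 0, 0.6, 0, 0, 0, -1], [0, 0, 0.6, 0, 0, 0, -1], [0, 0, 0.6, 0, 0, 0, -1]],
  ],
)

```text
time_s: 9.3
tcp_pos: [0.6085, 0.0043, 0.1389]
ee_rot: [[-0.123, 0.992, -0.0], [0.992, 0.123, 0.0], [0.0, -0.0, -1.0]]
wrist_force: [0.7, 0.7, -0.8]
opening: 0.0352
gripper_force: 30.0
```

move_arm(
  commands=[
    [[0, 0, 0.2, 0, 0, 0, -1], [0, 0, 0.1, 0, 0, 0, -1], [0, 0, 0, 0, 0, 0, -1], [0, 0, 0, 0, 0, 0, -1], [0, 0, 0, 0, 0, 0, -1]],
  ],
)

```text
time_s: 9.8
tcp_pos: [0.609, 0.0042, 0.1371]
ee_rot: [[-0.123, 0.992, 0.001], [0.992, 0.123, -0.0], [-0.0, 0.001, -1.0]]
wrist_force: [0.2, 0.1, -1.6]
opening: 0.0354
gripper_force: 30.0
```

move_arm(
  commands=[
    [[0, 0, 0.1, 0, 0, 0, -1], [0, 0, 0, 0, 0, 0, 0.2], [0, 0, 0, 0, 0, 0, 0.2], [0, 0, 0, 0, 0, 0, 0.2], [0, 0, 0, 0, 0, 0, 0.2]],
  ],
)

```text
time_s: 10.3
tcp_pos: [0.6088, 0.0042, 0.1359]
ee_rot: [[-0.123, 0.992, 0.0], [0.992, 0.123, 0.0], [-0.0, 0.0, -1.0]]
wrist_force: [-0.1, -0.1, 0.0]
opening: 0.0561
gripper_force: 0.0
```

move_arm(
  commands=[
    [[0, 0, 0, 0, 0, 0, 0.2], [0, 0, 0, 0, 0, 0, 0.2], [0, 0, 0, 0, 0, 0, 0.2], [0, 0, -0.5, 0, 0, 0, 0.2], [0, 0, -1, 0, 0, 0, 0.2]],
  ],
)

```text
time_s: 10.8
tcp_pos: [0.6081, 0.0043, 0.1502]
ee_rot: [[-0.123, 0.992, -0.002], [0.992, 0.123, 0.0], [0.0, -0.002, -1.0]]
wrist_force: [0.1, 0.2, 0.3]
opening: 0.0572
gripper_force: 0.0
```

move_arm(
  commands=[
    [[0, 0, -2, 0, 0, 0, 0.2], [0, 0, -3, 0, 0, 0, 0.2], [0, 0, -4, 0, 0, 0, 0.2], [0, 0, -4, 0, 0, 0, 0.2], [0, 0, 0, 0, 0, 0, 0.2]],
  ],
)

```text
time_s: 11.3
tcp_pos: [0.6119, 0.004, 0.2902]
ee_rot: [[-0.123, 0.992, 0.014], [0.992, 0.123, -0.001], [-0.003, 0.014, -1.0]]
wrist_force: [0.2, 0.4, 1.2]
opening: 0.0574
gripper_force: 0.0
```

```bash
python3 - <<'E'
from h import *
snap('wrist','w_in.png')
s=robot.sense();print(s['tcp_pos'],s['ee_rot'][:,0],s['time_s'],s['opening'])
a=cv2.imread('pics/w_in.png');cv2.imwrite('pics/w_inb.png',cv2.resize(a[40:320,160:480],None,fx=1.8,fy=1.8))
E
```

```text
[0.61067275 0.00409463 0.2865199 ] [-0.12272875  0.9924385  -0.0018629 ] 11.35 0.05733595167427288
```

View pics/w_inb.png

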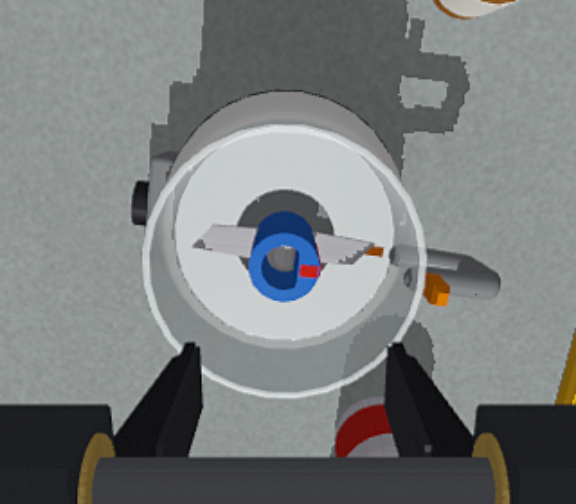

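The blade sits low in the bowl, with its hub top inside the rim, its wings along the lug axis, and the red mark at (309,270) toward the orange line. It is home. Next is the lid.

move_arm(
  commands=[
    [[-3.7, -2.45, 0, 0, 0, 0, 1], [-3.7, -2.45, 0, 0, 0, 0, 1], [-3.7, -2.45, 0, 0, 0, 0, 1], [-3.7, -2.45, 0, 0, 0, 0, 1], [-3.7, -2.45, 0, 0, 0, 0, 1]],
  ],
)

```text
time_s: 11.85
tcp_pos: [0.5083, -0.1954, 0.2796]
ee_rot: [[-0.123, 0.992, -0.001], [0.992, 0.123, 0.001], [0.001, -0.001, -1.0]]
wrist_force: [0.8, 0.2, 0.6]
opening: 0.0913
gripper_force: 0.0
```

move_arm(
  commands=[
    [[-3.7, -2.45, 0, 0, 0, 0, 1], [-3.7, -2.45, 0, 0, 0, 0, 1], [-3.4, -2.45, 0, 0, 0, 0, 1], [0, 0, 0, 0, 0, 0.14, 1], [0, 0, 0, 0, 0, 0.14, 1]],
  ],
)

```text
time_s: 12.35
tcp_pos: [0.4488, -0.3116, 0.2794]
ee_rot: [[0.165, 0.986, -0.002], [0.986, -0.165, 0.001], [0.001, -0.002, -1.0]]
wrist_force: [0.2, 0.3, -0.1]
opening: 0.0949
gripper_force: 0.0
```

move_arm(
  commands=[
    [[0, 0, 0, 0, 0, 0.14, 1], [0, 0, 0, 0, 0, 0.14, 1], [0, 0, 0, 0, 0, 0.14, 1], [0, 0, 0, 0, 0, 0.14, 1], [0, 0, 0, 0, 0, 0.14, 1]],
  ],
)

```text
time_s: 12.85
tcp_pos: [0.4496, -0.3102, 0.2794]
ee_rot: [[0.76, 0.65, -0.002], [0.65, -0.76, 0.001], [-0.0, -0.002, -1.0]]
wrist_force: [-0.3, 0.4, -0.5]
opening: 0.0951
gripper_force: 0.0
```

move_arm(
  commands=[
    [[0, 0, 2, 0, 0, 0.14, 1], [0, 0, 2, 0, 0, 0.14, 1], [0, 0, 2, 0, 0, 0.14, 1], [0, 0, 2, 0, 0, 0.14, 1], [0, 0, 0, 0, 0, 0, 1]],
  ],
)

```text
time_s: 13.35
tcp_pos: [0.448, -0.3089, 0.1961]
ee_rot: [[0.988, 0.153, -0.006], [0.153, -0.988, 0.005], [-0.005, -0.006, -1.0]]
wrist_force: [0.8, 1.0, 0.0]
opening: 0.0951
gripper_force: 0.0
```

```bash
python3 - <<'E'
from m import *
s=robot.sense();print(s['tcp_pos'],s['ee_rot'],s['time_s'])
f='w_lid2.png';im=snap('wrist',f)
m=(im.min(2)>165).astype('uint8')
g=px('wrist',[.4524,-.3105,.015],f);print(g)
n,L,st,ce=cv2.connectedComponentsWithStats(m);u,v=np.round(px('wrist',[.4524,-.2605,.015],f)).astype(int);k=L[v,u];b=st[k];print(b)
print(circ(f,np.array([b[0],b[1],b[0]+b[2],b[1]+b[3]]),.08,.015,[.4524,-.3105]))
c=circ(f,np.array([b[0],b[1],b[0]+b[2],b[1]+b[3]]),.08,.015,[.4524,-.3105])[0]
o=orange(f,(b[0],b[1],b[0]+b[2],b[1]+b[3]));P=np.array([pt('wrist',q,.015,f)[:2] for q in o]);d=np.linalg.svd(P-P.mean(0))[2][0]
print(len(o),'lid line',P.mean(0)-c,ang(P.mean(0)-c),ang(d))
# rim again from w_in
bb=np.array([143,125,426,397])/1.8+[160,40,160,40]
c,r=circ('w_in.png',bb,.07,.16,[.608,.005]);print('rim',c,r)
o=orange('w_in.png',(380,185,415,215));print('lug',o.mean(0)); l=pt('wrist',o.mean(0),.17,'w_in.png');print(l,np.hypot(*(l[:2]-c)),ang(l[:2]-c))
E
```

```text
[ 0.44801775 -0.30886191  0.19613134] [[ 0.98813996  0.15342614 -0.00631252]
 [ 0.15346013 -0.9881406   0.0053045 ]
 [-0.00542381 -0.00621031 -0.99996601]] 13.35
[326.3081219  173.65993699]
[  248    92   157   153 16375]
(array([ 0.45225311, -0.31059124]), array([ 0.11815125, -0.14506871, -0.11784831,  0.17211162]))
80 lid line [-0.00711709 -0.05182179] -97.81995905237052 -97.98927715928129
rim [0.6094703  0.00480959] [-1.120546   -1.04027273  1.14547353  1.56498846]
lug [402.1122449  200.68367347]
[0.68169599 0.00719975 0.17      ] 0.07226523405360374 1.8953925224391617
```

move_arm(
  commands=[
    [[0.3, 0.1, 4, 0, 0, 0, 1], [0, 0, 4, 0, 0, 0, 1], [0, 0, 3, 0, 0, 0, 1], [0, 0, 1, 0, 0, 0, 1], [0, 0, 0, 0, 0, 0, 1]],
  ],
)

```text
time_s: 13.9
tcp_pos: [0.4528, -0.3108, 0.0801]
ee_rot: [[0.988, 0.155, -0.002], [0.155, -0.988, 0.001], [-0.001, -0.002, -1.0]]
wrist_force: [0.6, 0.4, 0.7]
opening: 0.0951
gripper_force: 0.0
```

move_arm(
  commands=[
    [[0, 0, 1.5, 0, 0, 0, 1], [0, 0, 0.7, 0, 0, 0, 1], [0, 0, 0, 0, 0, 0, 1], [0, 0, 0, 0, 0, 0, 1], [0, 0, 0, 0, 0, 0, 1]],
  ],
)

```text
time_s: 14.4
tcp_pos: [0.4537, -0.3115, 0.0594]
ee_rot: [[0.988, 0.153, 0.001], [0.153, -0.988, -0.001], [0.001, 0.001, -1.0]]
wrist_force: [0.3, 0.1, 0.4]
opening: 0.095
gripper_force: 0.0
```

move_arm(
  commands=[
    [[-0.1, -0.1, 1.5, 0, 0, 0, 1], [0, 0, 0.6, 0, 0, 0, 1], [0, 0, 0, 0, 0, 0, -1], [0, 0, 0, 0, 0, 0, -1], [0, 0, 0, 0, 0, 0, -1]],
  ],
)

```text
time_s: 14.9
tcp_pos: [0.4522, -0.3104, 0.0378]
ee_rot: [[0.988, 0.153, 0.0], [0.153, -0.988, -0.0], [0.0, 0.0, -1.0]]
wrist_force: [-0.8, -0.0, 0.9]
opening: 0.0766
gripper_force: 0.0
```

move_arm(
  commands=[
    [[0, 0, 0, 0, 0, 0, -1], [0, 0, 0, 0, 0, 0, -1], [0, 0, 0, 0, 0, 0, -1], [0, 0, 0, 0, 0, 0, -1], [0, 0, 0, 0, 0, 0, -1]],
  ],
)

```text
time_s: 15.4
tcp_pos: [0.4521, -0.3103, 0.0377]
ee_rot: [[0.988, 0.153, 0.0], [0.153, -0.988, -0.0], [0.0, 0.0, -1.0]]
wrist_force: [0.7, 0.6, -0.1]
opening: 0.0363
gripper_force: 0.0
```

move_arm(
  commands=[
    [[0, 0, 0, 0, 0, 0, -1], [0, 0, 0, 0, 0, 0, -1], [0, 0, 0, 0, 0, 0, -1], [0, 0, 0, 0, 0, 0, -1], [0, 0, 0, 0, 0, 0, -1]],
  ],
)

```text
time_s: 15.9
tcp_pos: [0.4521, -0.3103, 0.0377]
ee_rot: [[0.988, 0.153, 0.0], [0.153, -0.988, 0.0], [0.0, 0.0, -1.0]]
wrist_force: [0.6, -0.7, 0.6]
opening: 0.0336
gripper_force: 30.0
```

move_arm(
  commands=[
    [[0, 0, -1, 0, 0, 0, -1], [0, 0, -3, 0, 0, 0, -1], [0, 0, -4, 0, 0, 0, -1], [0, 0, -4, 0, 0, 0, -1], [0, 0, -4, 0, 0, 0, -1]],
  ],
)

```text
time_s: 16.4
tcp_pos: [0.4517, -0.3099, 0.1994]
ee_rot: [[0.988, 0.153, -0.0], [0.153, -0.988, 0.0], [-0.0, -0.0, -1.0]]
wrist_force: [0.2, -0.1, -1.8]
opening: 0.0335
gripper_force: 30.0
```

move_arm(
  commands=[
    [[0, 0, -4, 0, 0, 0, -1], [0, 0, -2, 0, 0, 0, -1], [1.2, -1.7, 0, 0, 0, 0, -1], [2.3, -3.3, 0, 0, 0, 0, -1], [2.3, -3.3, 0, 0, 0, 0, -1]],
  ],
)

```text
time_s: 16.9
tcp_pos: [0.4967, -0.2186, 0.2583]
ee_rot: [[0.988, 0.151, 0.0], [0.151, -0.988, -0.0], [0.0, 0.0, -1.0]]
wrist_force: [-0.1, -0.2, -2.0]
opening: 0.0333
gripper_force: 30.0
```

move_arm(
  commands=[
    [[2.3, -3.3, 0, 0, 0, 0, -1], [2.3, -3.3, 0, 0, 0, 0, -1], [2.3, -3.3, 0, 0, 0, 0, -1], [2.3, -3.3, 0, 0, 0, 0, -1], [2.3, -3.3, 0, 0, 0, 0, -1]],
  ],
)

```text
time_s: 17.4
tcp_pos: [0.5852, -0.037, 0.2579]
ee_rot: [[0.988, 0.153, -0.0], [0.153, -0.988, -0.0], [-0.0, 0.0, -1.0]]
wrist_force: [1.3, -0.6, -1.4]
opening: 0.0335
gripper_force: 30.0
```

move_arm(
  commands=[
    [[2, -2.9, 0, 0, 0, 0, -1], [1, -1, 0, 0, 0, -0.08, -1], [0, 0, 0, 0, 0, -0.14, -1], [0, 0, 0, 0, 0, -0.14, -1], [0, 0, 0, 0, 0, -0.14, -1]],
  ],
)

```text
time_s: 17.9
tcp_pos: [0.6084, 0.0048, 0.2577]
ee_rot: [[0.79, 0.613, -0.001], [0.613, -0.79, 0.0], [-0.001, -0.0, -1.0]]
wrist_force: [-0.6, -0.3, -1.3]
opening: 0.0331
gripper_force: 30.0
```

move_arm(
  commands=[
    [[0, 0, 0, 0, 0, -0.14, -1], [0, 0, 0, 0, 0, -0.14, -1], [0, 0, 0, 0, 0, -0.14, -1], [0, 0, 0, 0, 0, -0.14, -1], [0, 0, 0, 0, 0, -0.14, -1]],
  ],
)

```text
time_s: 18.4
tcp_pos: [0.6083, 0.0045, 0.2577]
ee_rot: [[0.21, 0.978, -0.001], [0.978, -0.21, 0.0], [-0.0, -0.001, -1.0]]
wrist_force: [-0.3, 0.3, -1.5]
opening: 0.0335
gripper_force: 30.0
```

move_arm(
  commands=[
    [[0, 0, 0, 0, 0, -0.14, -1], [0, 0, 0, 0, 0, -0.14, -1], [0, 0, 0, 0, 0, -0.14, -1], [0, 0, 0, 0, 0, -0.11, -1], [0, 0, 0, 0, 0, 0, -1]],
  ],
)

```text
time_s: 18.9
tcp_pos: [0.6084, 0.0045, 0.2577]
ee_rot: [[-0.308, 0.951, -0.0], [0.951, 0.308, 0.0], [0.0, -0.0, -1.0]]
wrist_force: [0.5, 0.0, -1.2]
opening: 0.0334
gripper_force: 30.0
```

```bash
python3 - <<'E'
from m import *
s=robot.sense();print(s['tcp_pos'],s['ee_rot'],ang(s['ee_rot'][:,0]),s['time_s'])
im=snap('wrist','w_lh.png');cv2.imwrite('pics/w_lhb.png',cv2.resize(im[:,100:580],None,fx=1.4,fy=1.4))
E
```

```text
[0.60840755 0.00445716 0.25774987] [[-3.07756635e-01  9.51465011e-01 -4.32546312e-04]
 [ 9.51465092e-01  3.07756684e-01  4.99163638e-05]
 [ 1.80612692e-04 -3.96190624e-04 -9.99999905e-01]] 107.92408707066338 18.9
```

View pics/w_lhb.png

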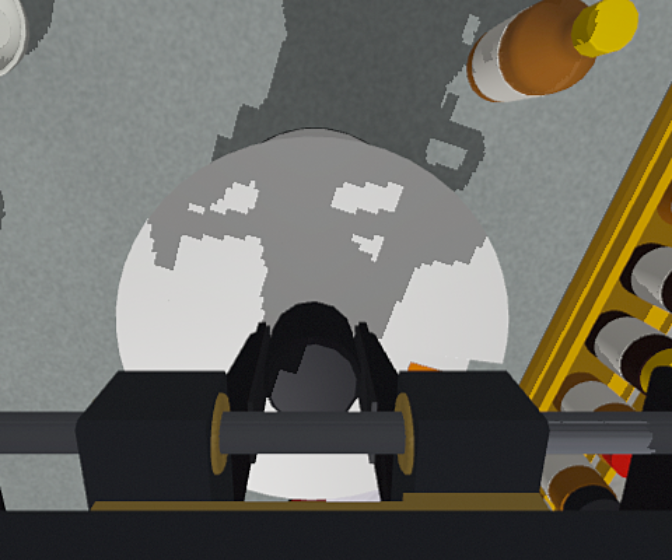

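The lid is held level over the bowl, with its notch to the right at (490,370) and the knob at (315,375). Now I lower it.

move_arm(
  commands=[
    [[0, 0, 2.5, 0, 0, 0, -1], [0, 0, 2, 0, 0, 0, -1], [0, 0, 0.7, 0, 0, 0, -1], [0, 0, 0, 0, 0, 0, -1], [0, 0, 0, 0, 0, 0, -1]],
  ],
)

```text
time_s: 19.45
tcp_pos: [0.6092, 0.0044, 0.2067]
ee_rot: [[-0.307, 0.952, 0.001], [0.952, 0.307, -0.0], [-0.0, 0.001, -1.0]]
wrist_force: [-0.7, -0.0, -1.9]
opening: 0.0335
gripper_force: 30.0
```

move_arm(
  commands=[
    [[0, 0, 0.3, 0, 0, 0, -1], [0, 0, 0.3, 0, 0, 0, -1], [0, 0, 0.2, 0, 0, 0, -1], [0, 0, 0, 0, 0, 0, -1], [0, 0, 0, 0, 0, 0, -1]],
  ],
)

```text
time_s: 19.95
tcp_pos: [0.6087, 0.0044, 0.1977]
ee_rot: [[-0.308, 0.951, -0.0], [0.951, 0.308, -0.0], [-0.0, -0.0, -1.0]]
wrist_force: [-0.2, 0.3, -2.3]
opening: 0.0336
gripper_force: 30.0
```

No contact with the lug yet, and the disc's underside is already about 4 mm below the lug's top. I continue.

move_arm(
  commands=[
    [[0, 0, 0.2, 0, 0, 0, -1], [0, 0, 0.2, 0, 0, 0, -1], [0, 0, 0.2, 0, 0, 0, -1], [0, 0, 0, 0, 0, 0, -1], [0, 0, 0, 0, 0, 0, -1]],
  ],
)

```text
time_s: 20.45
tcp_pos: [0.6087, 0.0044, 0.1915]
ee_rot: [[-0.308, 0.951, -0.0], [0.951, 0.308, 0.0], [0.0, -0.0, -1.0]]
wrist_force: [-0.3, -0.2, -1.0]
opening: 0.0333
gripper_force: 30.0
```

move_arm(
  commands=[
    [[0, 0, 0.2, 0, 0, 0, -1], [0, 0, 0.15, 0, 0, 0, -1], [0, 0, 0, 0, 0, 0, -1], [0, 0, 0, 0, 0, 0, -1], [0, 0, 0, 0, 0, 0, -1]],
  ],
)

```text
time_s: 20.95
tcp_pos: [0.6088, 0.0044, 0.1882]
ee_rot: [[-0.308, 0.951, 0.0], [0.951, 0.308, 0.0], [0.0, 0.0, -1.0]]
wrist_force: [-1.1, 0.2, -1.5]
opening: 0.0335
gripper_force: 30.0
```

move_arm(
  commands=[
    [[0, 0, 0.05, 0, 0, 0, -1], [0, 0, 0, 0, 0, 0, 0.5], [0, 0, 0, 0, 0, 0, 0.5], [0, 0, 0, 0, 0, 0, 0.5], [0, 0, 0, 0, 0, 0, 0.5]],
  ],
)

```text
time_s: 21.45
tcp_pos: [0.6089, 0.0044, 0.188]
ee_rot: [[-0.308, 0.951, 0.001], [0.951, 0.308, -0.0], [-0.0, 0.0, -1.0]]
wrist_force: [-0.1, -0.5, -0.5]
opening: 0.0598
gripper_force: 0.0
```

move_arm(
  commands=[
    [[0, 0, 0, 0, 0, 0, 0.5], [0, 0, 0, 0, 0, 0, 0.5], [0, 0, -1, 0, 0, 0, 0.5], [0, 0, -2, 0, 0, 0, 0.5], [0, 0, -4, 0, 0, 0, 0.5]],
  ],
)

```text
time_s: 21.95
tcp_pos: [0.6069, 0.0045, 0.2551]
ee_rot: [[-0.308, 0.951, -0.007], [0.951, 0.308, 0.001], [0.003, -0.006, -1.0]]
wrist_force: [-0.2, 0.6, 0.6]
opening: 0.0715
gripper_force: 0.0
```

move_arm(
  commands=[
    [[0, 0, -4, 0, 0, 0, 0.5], [-2, 0, -2, 0, 0, 0, 0.5], [-3, 0, 0, 0, 0, 0, 0.5], [0, 0, 0, 0, 0, 0, 0.5], [0, 0, 0, 0, 0, 0, 0.5]],
  ],
)

```text
time_s: 22.45
tcp_pos: [0.6241, -0.0435, 0.318]
ee_rot: [[-0.307, 0.952, -0.0], [0.952, 0.307, 0.0], [0.0, 0.0, -1.0]]
wrist_force: [-0.2, -0.3, 0.0]
opening: 0.0714
gripper_force: 0.0
```

```bash
python3 - <<'E'
from m import *
s=robot.sense();print(s['tcp_pos'],s['time_s'],s['opening'],s['wrist_force'])
im=snap('wrist','w_e.png');b=snap('scene','s_e.png')
b=cv2.resize(b[120:350,130:480],(640,420))
cv2.imwrite('pics/end.png',cv2.resize(np.vstack([im[:260],b]),None,fx=.88,fy=.88))
E
```

```text
[ 0.62409212 -0.04345621  0.31797182] 22.45 0.07138481310203744 [-0.21030603 -0.25420911  0.01696845]
```

View pics/end.png

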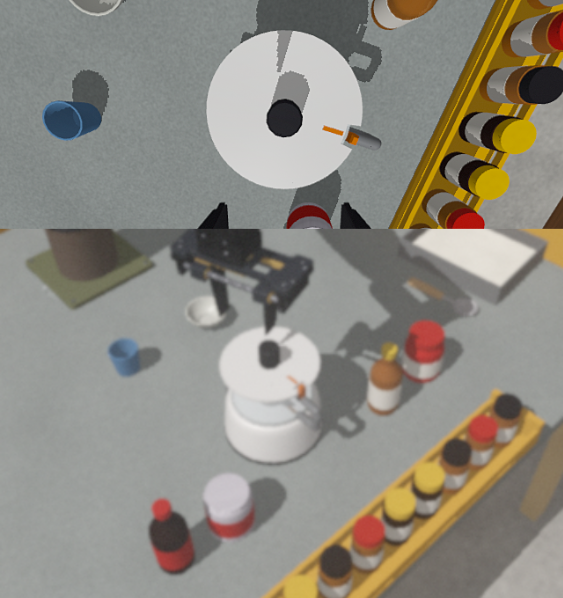

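The lid sits flat on the rim with the orange lug in its notch at about (351,134). The bottles, jar, can and spoon stand where they were, and the gripper is clear.

```bash
python3 -c "
from station import robot
print(robot.close_job())"
```

```text
the job is handed in; nothing more can be done
None
```

The blade is fully home on the spindle, the lid sits flat with its notch over the orange lug, both are released, the bystanders are untouched, and the job was handed in at about 22.5 s.

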